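# Clear the chopping block and present the lime dish over it

## Task

Clear the two bone offcuts off the round chopping block into the empty yellow tub next to it. Then pick the steel dish with the loose lime off the scale by its handle, turn it a quarter turn anticlockwise (seen from above) from the way it stood on the scale, and finish while holding it level and still about a hand's breadth above the middle of the cleared block, the lime never straying from the middle of the dish. Leave everything else on the counter where it is.

Things in the scene. Friction and masses are not known exactly. Their poses are not given: they have to be found in the camera images.
- block: Round dark-wood chopping block with a steel band, 260 mm across and 50 mm high, fixed to the counter. Origin at the centre of its underside; its x, y, z axes are parallel to the world's.
- tub: Open rectangular yellow plastic tub for scraps, the only one lying in front of the robot beside the block (left or right of it), fixed. Outside 200 mm (its x) by 160 mm (its y) by 70 mm high, walls and floor 4 mm, rim flange to 220 by 176 mm. Origin at the centre of its underside, z up.
- scale: Grey counter scale, fixed, on the other side of the block from the tub: housing 170 by 170 mm, round steel pan 150 mm across whose top is 48 mm above the counter. Origin at the centre of its underside, z up; its display is on its -x face. At the start the dish stands in the middle of the pan (to within 6 mm) with its tab pointing along the scale's -y axis; after the quarter turn anticlockwise the tab points along the scale's +x axis.
- dish: Loose round steel dish, 160 mm across the rim, rim 30 mm high, 220 g nominal. Inside it is a shallow cone sloping 8 degrees down to the middle. Origin at the centre of its underside, z up, x towards its flat tab. A fixed bridge handle runs along its y axis over the middle: a straight wooden bar 164 mm long (y), 14 mm thick (x), 24 mm high, centred 105 mm above the origin, on two thin legs at y = +-80 mm. Height of the origin at the start: 48 mm above the counter.
- dish_handle (a point): Middle of the dish's handle bar (105 mm above the dish's underside), where to grip it from above, fingers closing along the dish's x across the 14 mm thickness. Axes as the dish's.
- dish_floor (a point): Middle of the dish's inner floor, 6 mm above the dish's underside. Axes as the dish's.
- dish_tab (a point): On the flat steel tab (36 mm wide, 4 mm thick) that sticks out of the dish's rim: 100 mm from the dish's centre along its x, 28 mm above its underside.
- lime_center (a point): Centre of the lime, a loose ball 36 mm across, about 30 g, that rests at the middle of the dish under the handle (its top is 63 mm below the middle of the bar) and rolls if the dish is tilted or jerked. Its axes mean nothing.
- bone_ring_center (a point): Centre (half-way up) of a loose bone offcut: a pale round slice of marrow bone, 38 mm across, 28 mm high, with a 20 mm hole upright through it, lying on the block, about 40 g. z up.
- bone_block_center (a point): Centre (half-way up) of the other loose bone offcut: a pale chunk 44 mm long (x), 26 mm wide (y), 24 mm high with a 4 mm bump on top, lying on the block, about 40 g. z up.
- shaker: Bystander: small glass shaker with a steel cap, 38 mm across, 80 mm high, loose. Origin under its centre.
- calculator: Bystander: black pocket calculator 130 by 78 by 14 mm, loose. Origin under its centre.
- saucer: Bystander: white sauce bowl 72 mm across, 26 mm high, loose. Origin under its centre.
- cleaver: Bystander: cleaver lying flat beyond the block, about 300 mm long (its x, blade towards +x), loose. Origin under the back part of the blade.
- sauce_bottle: Bystander: amber sauce bottle 58 mm across, 160 mm high, loose. Origin under its centre.
- jar: Bystander: glass jar with a brass-coloured lid, 66 mm across, 90 mm high, loose. Origin under its centre.

How it is judged:
By the outcome, as a careful person would: the job done as asked, in the order asked, and still so for the second after the job is handed in, while the arm keeps its last pose, push and grip.
It also fails if it takes over 72 s, if anything falls off the work surface, if the arm or the gripper's body presses on something with over 40 N, if the wrist force passes 120 N, or if a joint passes its speed limit or range.

## Robot

A 6-joint arm with a two-finger parallel gripper is mounted at the origin on the work surface. World frame = base frame: x ahead of the robot, y to its left, z up, the work surface at z = 0. Lengths are in m, angles in degrees, forces in N, time in s.
With the tool pointing down it reaches from about 0.275 to 0.975 m from the base axis. Payload 8.4 kg.
Tool frame: the origin (TCP) lies on the mounting face of the last link; the fingertips stand 190 mm ahead of it and the grasp point (between the pads) lies 171 mm ahead of it (manip.grip_point_offset is the distance from the TCP to the grasp point, in m); x points along the fingers, z is the direction in which the jaws open and shut, and the axes are right-handed (so a half turn about x gives the same grasp; the last joint's range is limited). The gripper opens to 92 mm and grips with 3 to 60 N. Pads are 20 mm wide; open, the fingers measure 128 mm over their backs; the gripper's body (75 mm by 189 mm) begins 69 mm behind the grasp point.
Start: joints at [63.575, 20.225, 93.587, -0, 66.188, -0.138], TCP at [0.277, 0.56, 0.405] pointing down, gripper open.
Joint ranges: [-150.9, 150.9], [-52.94, 120.26], [3.33, 152.33], [-74.26, 254.26], [0, 154.13], [-172.89, 172.89]. Speed limits (degrees/s): [127.2, 127.2, 159.86, 180, 180, 180].

## Interface

Orientations are given as [roll, pitch, yaw] about the fixed x, y, z axes, in that order (R = Rz(yaw) Ry(pitch) Rx(roll)).
In Python, from rig import telemetry, eyes, manip gives the robot as it stands.
- The arm moves only by the tool apply_moves, never from a script. Its argument "increments" is a list of rows, each a list of 6 numbers: the shift along the tool's x, y, z in units of 40 cm (1.0 is 40 cm), then the turn, a rotation vector about the tool's x, y, z in units of 2 pi rad (1.0 is 2 pi rad). In form: [[tx, ty, tz, wx, wy, wz], ...]. A call has exactly 10 rows; each row is the pose to reach, as a shift and turn from the pose commanded when the call began, along the tool's axes at that moment, turning the shorter way round; what a row does not reach only later rows make up. A row lasts 1/10 s, in which the tool goes at most 50 mm and 8.59 degrees, less where a joint would pass 70% of its speed; a pose out of reach is approached as far as the arm can. A call with a number of a shift or a turn outside -1 to 1 is refused whole. A call with a gripper value outside its range is refused whole. "claw" is the opening, from 0 (shut) to 1 (fully open), set as the call begins (left out, the last holds). The fingers move at their own pace and stop on an object; "newtons" is the grip in N (left out, the last holds). Time passes only in rows, so rows that repeat a pose let the fingers close, or fill a call up. It gives the time, the measured TCP pose, the force and the opening at its end, in the units of the state.
- telemetry.read_state(): the state, without advancing time (a new reading comes with each control period).
- eyes.camera(name): name is "scene" or "top" or "wrist"; returns a dict with "pixels" (480x640x3 uint8, red, green, blue), "range_z" (480x640 float32, m along the optical axis (not along the pixel's ray), 0 where there is no reading), "camera_matrix" (3x3 intrinsics, pixels), "xyz" and "orientation" of the camera in the world. Camera axes: x right, y down, z forward; pixel columns grow to the right and rows downward; lengths in m; the calibration is good to about 2 mm. A picture is of the moment at which its call begins.
- manip.sign_off(): hands the job in, once; it reports no verdict.
The state is a dict: "time_s": time; "joint_positions": joint angles; "dq": joint speeds; "tau": joint torques, N m; "tcp_pos": TCP position; "ee_rot": TCP orientation; "force": force on the tool from outside, world axes, zero at the start; "moment": the same for the moment, N m; "finger_gap": finger opening in m.
Only numpy, scipy, OpenCV 4.12 (cv2) and the standard library are available. Lean on these libraries where they do the work, as an engineer would, in place of code of your own. Each camera call takes 0.05 s, during which the arm holds its last target. There are 200 camera calls.

## Working session

There is one attempt and no reset: what is moved stays moved. The work goes in short steps, Python scripts to look and compute and a tool call to move; the robot and the scene stay as the last step left them, time stands still between calls to the robot, and variables do not carry over. Pictures are saved under pics/ and viewed, about 8 in all and at most 12, crops included, and the job is handed in when it is done.

Besides the shell and the picture viewer there is one more tool, called after ">>>" as name(argument=value, ...), one argument or row to a line, values as JSON. apply_moves: Moves the arm, as the interface text tells. Shifts and turns lie within -1 to 1; 1 stands for 40 cm of shift or 2 pi rad of turn. Its arguments: {"type":"object","properties":{"increments":{"type":"array","items":{"type":"array","items":{"type":"number"}}},"claw":{"type":"number"},"newtons":{"type":"number"}},"required":["increments"]}

```bash
mkdir -p pics; ls; cat > h.py <<'E'
import numpy as np,cv2
from scipy.spatial.transform import Rotation as R
from rig import telemetry,eyes,manip
def snap(n,f):
    c=eyes.camera(n); np.savez('pics/'+f+'.npz',**{k:np.array(v) for k,v in c.items()}); cv2.imwrite('pics/'+f+'.png',c['pixels'][:,:,::-1]); return c
def ld(f): return dict(np.load('pics/'+f+'.npz'))
def rot(o):
    o=np.array(o); return o if o.shape==(3,3) else R.from_euler('xyz',o,degrees=True).as_matrix()
def cloud(c):
    z=c['range_z'];K=c['camera_matrix'];v,u=np.mgrid[:z.shape[0],:z.shape[1]]
    p=np.stack([(u-K[0,2])/K[0,0]*z,(v-K[1,2])/K[1,1]*z,z],-1)
    P=p@rot(c['orientation']).T+np.array(c['xyz']); P[z==0]=np.nan; return P
E
python3 - <<'E'
from h import *
s=telemetry.read_state();print(s)
for n in('top','scene'):
    c=snap(n,n+'0');print(n,c['xyz'],c['orientation'],c['camera_matrix'])
E
```

```text
pics
{'time_s': 0.0, 'joint_positions': array([ 6.35760391e+01,  2.02613726e+01,  9.36280551e+01, -1.29970816e-03,
        6.61884265e+01, -1.37633231e-01]), 'dq': array([-0.03146315,  0.07040429, -0.00329376,  0.02469565, -0.06102794,
        0.00778565]), 'tau': array([-2.32474027e-03, -5.93830669e+01, -3.34209287e+01,  6.94822124e-02,
        2.33403157e-02, -1.41376909e-04]), 'tcp_pos': array([0.27668707, 0.56016053, 0.40398329]), 'ee_rot': array([-179.26314175,   89.9221368 , -115.54894389]), 'force': array([-0.04902543,  0.36731714,  0.4871504 ]), 'moment': array([-0.02447705,  0.02648333, -0.04080108]), 'finger_gap': 0.09159421946414203}
top [ 0.38079764 -0.04955339  1.11186474] [-1.69684159e+02  6.17512164e-02 -8.94912804e+01] [[510.34301059   0.         315.69685578]
 [  0.         510.34301059 241.49388672]
 [  0.           0.           1.        ]]
scene [1.23638814 0.68850146 0.84798337] [-1.27527722e+02  7.97988078e-02  1.37856675e+02] [[500.58416355   0.         320.46229364]
 [  0.         500.58416355 244.00226992]
 [  0.           0.           1.        ]]
```

View pics/top0.png

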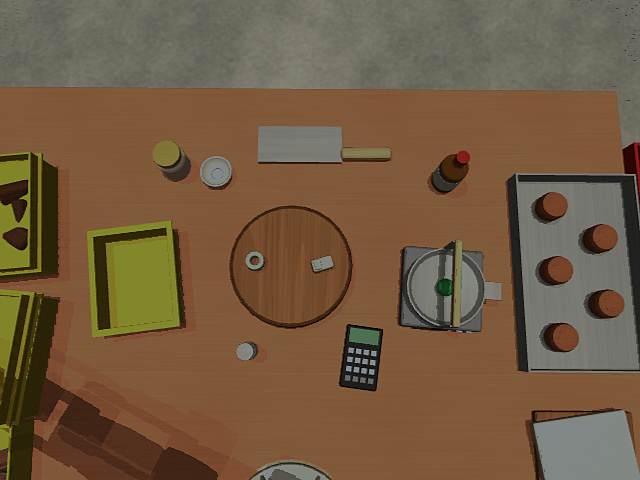

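View pics/scene0.png

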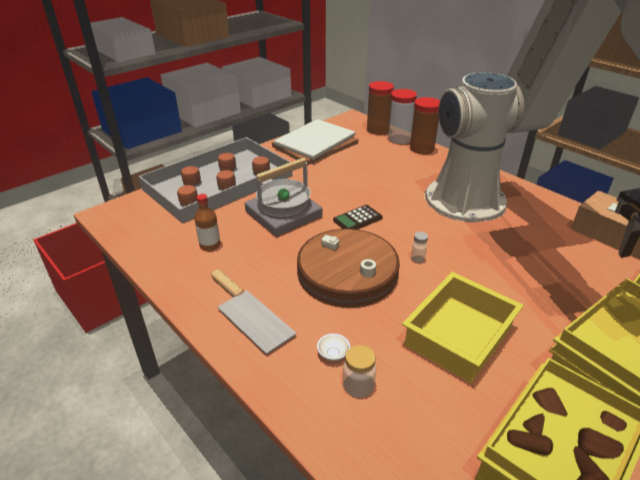

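The top view shows the ring at (255,261), the chunk at (321,264), the block centre at about (291,266), the tub at (136,278) and the dish at (445,288). The dish's tab points right (-y) and its bar is near (457,284). Next I'll measure their positions from the depth.

```bash
cat > m.py <<'E'
from h import *
c=ld('top0');P=cloud(c)
def reg(name,u0,u1,v0,v1,z0,z1):
    q=P[v0:v1,u0:u1].reshape(-1,3);q=q[(q[:,2]>z0)&(q[:,2]<z1)]
    xy=q[:,:2].astype(np.float32);r=cv2.minAreaRect(xy)
    print(name,len(q),'mean',q.mean(0).round(4),'rect',np.round(r[0],4),np.round(r[1],4),round(r[2],1),'zmax',q[:,2].max().round(4))
reg('ring',240,272,246,276,.062,.1)
reg('chunk',305,340,250,280,.062,.1)
reg('block',225,358,200,332,.04,.056)
reg('tub',80,190,215,345,.06,.085)
reg('bar',430,480,230,340,.14,.19)
reg('tab',487,505,275,305,.05,.1)
reg('lime',434,454,277,299,.07,.12)
reg('pan/rim',395,490,240,335,.07,.085)
reg('scale',395,490,240,335,.02,.044)
reg('calc',335,388,320,395,.008,.03)
reg('shaker',232,260,338,364,.06,.1)
reg('bottle',425,475,145,195,.1,.2)
reg('counter',380,400,340,400,-.02,.02)
E
python3 m.py
```

```text
ring 220 mean [0.5289 0.0789 0.0759] rect [0.5294 0.079 ] [0.037  0.0347] 46.0 zmax 0.0817
chunk 266 mean [ 0.5243 -0.0598  0.0734] rect [ 0.5253 -0.0599] [0.0263 0.0438] 17.5 zmax 0.0822
block 11186 mean [0.5217 0.0059 0.0499] rect [0.5246 0.0059] [0.2566 0.2582] 45.3 zmax 0.056
tub 2572 mean [0.4914 0.3337 0.0691] rect [0.4926 0.3295] [0.2208 0.1783] 7.9 zmax 0.0769
bar 853 mean [ 0.4761 -0.3091  0.1608] rect [ 0.4779 -0.3103] [0.0171 0.163 ] 86.1 zmax 0.1688
tab 246 mean [ 0.4712 -0.4076  0.0771] rect [ 0.4715 -0.4078] [0.0286 0.0353] 89.0 zmax 0.0828
lime 213 mean [ 0.4775 -0.3066  0.0833] rect [ 0.4781 -0.3071] [0.0271 0.0338] 84.2 zmax 0.094
pan/rim 970 mean [ 0.4798 -0.3227  0.076 ] rect [ 0.4784 -0.3115] [0.1587 0.1587] 39.2 zmax 0.085
scale 1777 mean [ 0.4676 -0.2884  0.0357] rect [ 0.4787 -0.3136] [0.1699 0.1733] 85.9 zmax 0.0434
calc 2317 mean [ 0.3343 -0.1434  0.0142] rect [ 0.3348 -0.1439] [0.0782 0.1299] 82.6 zmax 0.0219
shaker 261 mean [0.3468 0.0921 0.079 ] rect [0.3462 0.0923] [0.033  0.0339] 1.1 zmax 0.085
bottle 596 mean [ 0.7199 -0.3282  0.126 ] rect [ 0.7222 -0.3301] [0.0541 0.048 ] 52.4 zmax 0.1628
counter 1191 mean [ 0.3094 -0.2054 -0.0005] rect [ 0.3095 -0.2058] [0.0435 0.1222] 90.0 zmax 0.0155
```

```bash
cat > plan.py <<'E'
import sys
from h import *
# usage: plan.py x y zgrasp jawdeg
s=telemetry.read_state();Rt=rot(s['ee_rot']);p=s['tcp_pos'];g=p+Rt[:,0]*.171
ja=np.degrees(np.arctan2(Rt[1,2],Rt[0,2]))
print('t',s['time_s'],'grasp',g.round(4),'down',Rt[:,0].round(4),'jaw',round(ja,2),'q',np.round(s['joint_positions'],1),'F',np.round(s['force'],1),'gap',round(s['finger_gap'],4))
a=[float(v) for v in sys.argv[1:]]
while len(a)>=4:
    x,y,z,j=a[:4];a=a[4:]
    d=(j-ja+90)%180-90
    # desired: x down, z along jaw
    k=np.radians(ja+d);Zt=np.array([np.cos(k),np.sin(k),0]);Xt=np.array([0,0,-1.]);T=np.stack([Xt,np.cross(Zt,Xt),Zt],1)
    tp=np.array([x,y,z+.171])
    print('shift',((Rt.T@(tp-p))/.4).round(4),'turn',(R.from_matrix(Rt.T@T).as_rotvec()/2/np.pi).round(4),'deg',round(d,1))
    p,Rt,ja=tp,T,ja+d
E
python3 plan.py .529 .079 .13 -30 .529 .079 .073 -30
```

```text
t 0.1 grasp [0.2766 0.56   0.233 ] down [-6.0e-04 -1.1e-03 -1.0e+00] jaw 63.71 q [63.6 20.3 93.6  0.  66.2 -0.1] F [-0.8 -1.1  0. ] gap 0.092
shift [ 0.2586 -1.0983 -0.7989] turn [-2.397e-01 -2.000e-04 -2.000e-04] deg 86.3
shift [0.1425 0.     0.    ] turn [0. 0. 0.] deg 0.0
```

>>> apply_moves(
  increments=[
    [0.08,-0.55,-0.4,0.075,0,0],
    [0.08,-0.55,-0.4,0.075,0,0],
    [0.08,-0.55,-0.4,0.075,0,0],
    [0.08,-0.55,-0.4,0.075,0,0],
    [0.08,-0.55,-0.4,0.075,0,0],
    [0.08,-0.55,-0.4,0.075,0,0],
    [0.08,-0.55,-0.4,0.075,0,0],
    [0.08,-0.55,-0.4,0.075,0,0],
    [0.08,-0.55,-0.4,0.075,0,0],
    [0.08,-0.55,-0.4,0.075,0,0],
  ],
  claw=1,
  newtons=20,
)

```text
time_s: 1.1
tcp_pos: [0.4027, 0.3205, 0.3728]
ee_rot: [39.5, 90.0, 76.3]
force: [-0.4, 0.0, 0.2]
finger_gap: 0.0919
```

```bash
python3 plan.py .529 .079 .13 10 .529 .079 .073 10
```

```text
t 1.1 grasp [0.4027 0.3206 0.2018] down [ 1.e-04  3.e-04 -1.e+00] jaw 36.8 q [ 38.3  12.5 108.8   0.   58.7   1.5] F [-0.4  0.   0.2] gap 0.0919
shift [ 0.1792 -0.6726 -0.109 ] turn [ 0.0744  0.     -0.    ] deg -26.8
shift [0.1425 0.     0.    ] turn [0. 0. 0.] deg 0.0
```

>>> apply_moves(
  increments=[
    [0.1,-0.35,-0.055,0.04,0,0],
    [0.18,-0.673,-0.109,0.0744,0,0],
    [0.18,-0.673,-0.109,0.0744,0,0],
    [0.18,-0.673,-0.109,0.0744,0,0],
    [0.18,-0.673,-0.109,0.0744,0,0],
    [0.18,-0.673,-0.109,0.0744,0,0],
    [0.18,-0.673,-0.109,0.0744,0,0],
    [0.18,-0.673,-0.109,0.0744,0,0],
    [0.18,-0.673,-0.109,0.0744,0,0],
    [0.18,-0.673,-0.109,0.0744,0,0],
  ],
)

```text
time_s: 2.1
tcp_pos: [0.5288, 0.079, 0.3011]
ee_rot: [20.8, 90.0, 30.8]
force: [0.3, 0.4, 0.3]
finger_gap: 0.0919
```

```bash
python3 plan.py .529 .079 .073 10; python3 -c "
from h import *
c=snap('wrist','w1');P=cloud(c);q=P.reshape(-1,3)
for n,cx,cy in(('ring',.529,.079),('chunk',.525,-.06)):
    m=(abs(q[:,0]-cx)<.035)&(abs(q[:,1]-cy)<.035)&(q[:,2]>.06)&(q[:,2]<.09);k=q[m]
    print(n,m.sum(),k.mean(0) if m.sum() else '',cv2.minAreaRect(k[:,:2].astype(np.float32)) if m.sum() else '')"
```

```text
t 2.1 grasp [0.5289 0.079  0.1301] down [ 4.e-04  2.e-04 -1.e+00] jaw 10.04 q [  8.3  19.5 109.9   0.   50.6  -1.7] F [0.3 0.4 0.3] gap 0.0919
shift [ 1.426e-01 -1.000e-04  4.000e-04] turn [ 0.0001  0.0001 -0.    ] deg -0.0
ring 3208 [0.52998022 0.07978618 0.07567749] ((0.530372679233551, 0.07823581248521805), (0.03671255707740784, 0.03749299421906471), 9.299676895141602)
chunk 1980 [ 0.52582982 -0.05467097  0.07425305] ((0.5252792835235596, -0.05901273339986801), (0.0263349711894989, 0.040803249925374985), 16.328699111938477)
```

View pics/w1.png

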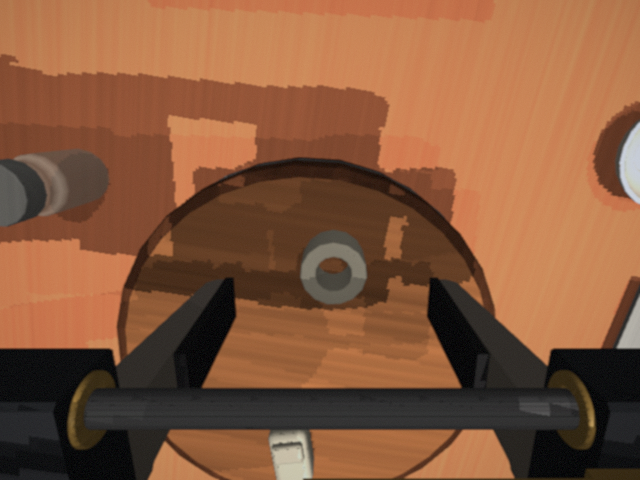

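The ring sits centred between the fingers at (334,273) and the chunk is at (292,455), which agrees with the measurements. I'll descend and grip the ring.

>>> apply_moves(
  increments=[
    [0.05,0,0,0,0,0],
    [0.09,0,0,0,0,0],
    [0.12,0,0,0,0,0],
    [0.143,0,0,0,0,0],
    [0.143,0,0,0,0,0],
    [0.143,0,0,0,0,0],
    [0.143,0,0,0,0,0],
    [0.143,0,0,0,0,0],
    [0.143,0,0,0,0,0],
    [0.143,0,0,0,0,0],
  ],
)

```text
time_s: 3.15
tcp_pos: [0.5293, 0.0776, 0.2438]
ee_rot: [-2.6, 90.0, 7.4]
force: [0.3, 0.4, -0.4]
finger_gap: 0.0919
```

>>> apply_moves(
  increments=[
    [0,0,0,0,0,0],
    [0,0,0,0,0,0],
    [0,0,0,0,0,0],
    [0,0,0,0,0,0],
    [0,0,0,0,0,0],
    [0,0,0,0,0,0],
    [0,0,0,0,0,0],
    [0,0,0,0,0,0],
    [0,0,0,0,0,0],
    [0,0,0,0,0,0],
  ],
  claw=0,
  newtons=20,
)

```text
time_s: 4.15
tcp_pos: [0.5291, 0.0776, 0.2435]
ee_rot: [176.1, 90.0, -173.9]
force: [0.4, 0.0, 0.4]
finger_gap: 0.0364
```

```bash
python3 plan.py .529 .079 .17 8 .492 .30 .17 8 .492 .30 .05 8
```

```text
t 4.15 grasp [0.5291 0.0776 0.0725] down [-1.e-04 -0.e+00 -1.e+00] jaw 9.93 q [  8.2  24.5 111.8   0.   43.7  -1.7] F [0.4 0.  0.4] gap 0.0364
shift [-2.439e-01  3.500e-03  2.000e-04] turn [ 0.0054 -0.     -0.    ] deg -1.9
shift [ 0.      0.56   -0.0147] turn [0. 0. 0.] deg 0.0
shift [0.3 0.  0. ] turn [0. 0. 0.] deg 0.0
```

>>> apply_moves(
  increments=[
    [-0.1,0,0,0,0,0],
    [-0.2,0,0,0,0,0],
    [-0.244,0.05,0,0,0,0],
    [-0.244,0.16,-0.004,0,0,0],
    [-0.244,0.27,-0.007,0.003,0,0],
    [-0.244,0.38,-0.01,0.005,0,0],
    [-0.244,0.48,-0.013,0.005,0,0],
    [-0.244,0.54,-0.015,0.005,0,0],
    [-0.244,0.56,-0.015,0.005,0,0],
    [-0.244,0.56,-0.015,0.005,0,0],
  ],
)

```text
time_s: 5.15
tcp_pos: [0.4844, 0.2979, 0.3409]
ee_rot: [-126.7, 90.0, -118.5]
force: [0.2, -0.3, -0.3]
finger_gap: 0.0359
```

>>> apply_moves(
  increments=[
    [0.06,0,0,0,0,0],
    [0.13,0,0,0,0,0],
    [0.2,0,0,0,0,0],
    [0.26,0,0,0,0,0],
    [0.3,0,0,0,0,0],
    [0.31,0,0,0,0,0],
    [0.31,0,0,0,0,0],
    [0.31,0,0,0,0,0],
    [0.31,0,0,0,0,0],
    [0.31,0,0,0,0,0],
  ],
)

```text
time_s: 6.15
tcp_pos: [0.4849, 0.2973, 0.218]
ee_rot: [22.0, 89.9, 30.1]
force: [-0.8, -0.4, -0.4]
finger_gap: 0.0365
```

```bash
python3 plan.py
```

```text
t 6.15 grasp [0.4851 0.2974 0.047 ] down [ 1.2e-03  7.0e-04 -1.0e+00] jaw 8.13 q [ 31.4  29.1 108.2  -0.   42.6  23.2] F [-0.8 -0.4 -0.4] gap 0.0365
```

>>> apply_moves(
  increments=[
    [0,0,0,0,0,0],
    [0,0,0,0,0,0],
    [0,0,0,0,0,0],
    [0,0,0,0,0,0],
    [0,0,0,0,0,0],
    [-0.08,0,0,0,0,0],
    [-0.18,0,0,0,0,0],
    [-0.28,0,0,0,0,0],
    [-0.31,0,0,0,0,0],
    [-0.31,0,0,0,0,0],
  ],
  claw=0.7,
)

```text
time_s: 7.15
tcp_pos: [0.4851, 0.2975, 0.343]
ee_rot: [23.2, 89.8, 31.3]
force: [-0.6, 1.3, -0.7]
finger_gap: 0.0645
```

```bash
python3 plan.py .525 -.0595 .13 17 .525 -.0595 .071 17
```

```text
t 7.15 grasp [0.4857 0.2979 0.172 ] down [ 0.0034  0.0021 -1.    ] jaw 8.13 q [ 31.4  19.1 103.9  -0.   56.7  23.2] F [-0.6  1.3 -0.7] gap 0.0645
shift [ 0.1035 -0.8979 -0.0279] turn [-0.0246  0.0006 -0.0002] deg 8.9
shift [0.1475 0.     0.    ] turn [0. 0. 0.] deg 0.0
```

>>> apply_moves(
  increments=[
    [0,-0.12,-0.003,0,0,0],
    [0,-0.24,-0.007,-0.005,0,0],
    [0,-0.36,-0.01,-0.01,0,0],
    [0,-0.48,-0.014,-0.015,0,0],
    [0.03,-0.6,-0.018,-0.02,0,0],
    [0.06,-0.72,-0.022,-0.0246,0,0],
    [0.09,-0.84,-0.026,-0.0246,0,0],
    [0.103,-0.898,-0.027,-0.0246,0,0],
    [0.103,-0.898,-0.027,-0.0246,0,0],
    [0.103,-0.898,-0.027,-0.0246,0,0],
  ],
)

```text
time_s: 8.15
tcp_pos: [0.5241, -0.06, 0.2983]
ee_rot: [151.0, 89.8, 167.9]
force: [0.6, -0.4, 0.0]
finger_gap: 0.0641
```

```bash
python3 plan.py .525 -.0595 .071 17
```

```text
t 8.15 grasp [ 0.5236 -0.0599  0.1273] down [-2.8e-03  6.0e-04 -1.0e+00] jaw 16.9 q [ -6.7  19.2 110.8   0.   50.1 -23.6] F [ 0.6 -0.4  0. ] gap 0.0641
shift [0.1408 0.0002 0.0029] turn [-0.0003 -0.0004 -0.0002] deg 0.1
```

>>> apply_moves(
  increments=[
    [0.05,0,0.002,0,0,0],
    [0.09,0,0.003,0,0,0],
    [0.12,0,0.003,0,0,0],
    [0.141,0,0.003,0,0,0],
    [0.141,0,0.003,0,0,0],
    [0.141,0,0.003,0,0,0],
    [0.141,0,0.003,0,0,0],
    [0.141,0,0.003,0,0,0],
    [0.141,0,0.003,0,0,0],
    [0.141,0,0.003,0,0,0],
  ],
)

```text
time_s: 9.15
tcp_pos: [0.5259, -0.0596, 0.2438]
ee_rot: [-21.0, 90.0, -4.1]
force: [-0.0, -0.1, -0.2]
finger_gap: 0.0643
```

>>> apply_moves(
  increments=[
    [0,0,0,0,0,0],
    [0,0,0,0,0,0],
    [0,0,0,0,0,0],
    [0,0,0,0,0,0],
    [0,0,0,0,0,0],
    [0,0,0,0,0,0],
    [0,0,0,0,0,0],
    [0,0,0,0,0,0],
    [0,0,0,0,0,0],
    [0,0,0,0,0,0],
  ],
  claw=0,
)

```text
time_s: 10.15
tcp_pos: [0.5259, -0.0595, 0.2435]
ee_rot: [161.3, 90.0, 178.3]
force: [0.3, 0.4, -0.7]
finger_gap: 0.0257
```

```bash
python3 plan.py .525 -.0595 .17 17 .495 .355 .17 8 .495 .355 .048 8
```

```text
t 10.15 grasp [ 0.5259 -0.0595  0.0725] down [-0.  0. -1.] jaw 16.98 q [ -6.6  24.2 112.5  -0.   43.4 -23.6] F [ 0.3  0.4 -0.7] gap 0.0257
shift [-0.2438  0.0007 -0.0021] turn [-0. -0. -0.] deg 0.0
shift [0.     1.0129 0.2312] turn [0.025 0.    0.   ] deg -9.0
shift [0.305 0.    0.   ] turn [0. 0. 0.] deg 0.0
```

>>> apply_moves(
  increments=[
    [-0.1,0,0,0,0,0],
    [-0.2,0,0,0,0,0],
    [-0.244,0.08,0.02,0,0,0],
    [-0.244,0.2,0.045,0.005,0,0],
    [-0.244,0.32,0.075,0.01,0,0],
    [-0.244,0.44,0.1,0.015,0,0],
    [-0.244,0.56,0.13,0.02,0,0],
    [-0.244,0.68,0.155,0.025,0,0],
    [-0.244,0.8,0.183,0.025,0,0],
    [-0.244,0.91,0.21,0.025,0,0],
  ],
)

```text
time_s: 11.15
tcp_pos: [0.4992, 0.3154, 0.3411]
ee_rot: [50.1, 90.0, 58.1]
force: [0.9, -0.4, -0.4]
finger_gap: 0.0262
```

```bash
python3 plan.py .495 .355 .17 8 .495 .355 .055 8
```

```text
t 11.15 grasp [0.4992 0.3154 0.1701] down [ 1.e-04  1.e-04 -1.e+00] jaw 8.01 q [ 32.1  21.1 101.3   0.   57.7  24.1] F [ 0.9 -0.4 -0.4] gap 0.0262
shift [0.0003 0.0996 0.0034] turn [ 0.  0. -0.] deg -0.0
shift [0.2875 0.     0.    ] turn [0. 0. 0.] deg 0.0
```

>>> apply_moves(
  increments=[
    [0,0.06,0,0,0,0],
    [0,0.1,0,0,0,0],
    [0.05,0.1,0,0,0,0],
    [0.12,0.1,0,0,0,0],
    [0.19,0.1,0,0,0,0],
    [0.25,0.1,0,0,0,0],
    [0.28,0.1,0,0,0,0],
    [0.288,0.1,0,0,0,0],
    [0.288,0.1,0,0,0,0],
    [0.288,0.1,0,0,0,0],
  ],
)

```text
time_s: 12.15
tcp_pos: [0.4948, 0.3529, 0.227]
ee_rot: [25.8, 89.9, 33.8]
force: [0.6, 0.5, -0.2]
finger_gap: 0.0259
```

>>> apply_moves(
  increments=[
    [0,0,0,0,0,0],
    [0,0,0,0,0,0],
    [0,0,0,0,0,0],
    [0,0,0,0,0,0],
    [0,0,0,0,0,0],
    [-0.08,0,0,0,0,0],
    [-0.19,0,0,0,0,0],
    [-0.3,0,0,0,0,0],
    [-0.4,0,0,0,0,0],
    [-0.46,0,0,0,0,0],
  ],
  claw=0.7,
)

```text
time_s: 13.15
tcp_pos: [0.4946, 0.353, 0.4135]
ee_rot: [27.4, 89.8, 35.4]
force: [1.2, 0.1, -0.2]
finger_gap: 0.0646
```

```bash
python3 plan.py .478 -.311 .26 -93.9; python3 -c "
from h import *
snap('wrist','w2')"
```

```text
t 13.15 grasp [0.4952 0.3534 0.2425] down [ 0.0032  0.0022 -1.    ] jaw 7.99 q [35.4 18.2 95.4  0.  66.2 27.4] F [ 1.2  0.1 -0.2] gap 0.0646
shift [-0.0476 -1.638  -0.2716] turn [-2.17e-01  7.00e-04  1.00e-04] deg 78.1
```

View pics/w2.png

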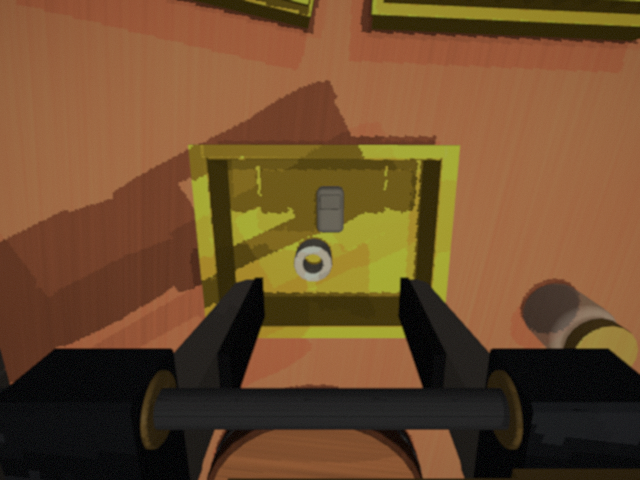

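Both offcuts are in the tub: the ring at (313,260) and the chunk at (330,208). Next I'll move to the dish.

>>> apply_moves(
  increments=[
    [-0.02,-0.1,-0.015,0.014,0,0],
    [-0.04,-0.21,-0.03,0.028,0,0],
    [-0.04,-0.32,-0.05,0.045,0,0],
    [-0.04,-0.43,-0.07,0.06,0,0],
    [-0.04,-0.54,-0.09,0.08,0,0],
    [-0.04,-0.65,-0.108,0.1,0,0],
    [-0.04,-0.76,-0.126,0.12,0,0],
    [-0.04,-0.86,-0.142,0.135,0,0],
    [-0.04,-0.95,-0.157,0.145,0,0],
    [-0.04,-0.99,-0.164,0.15,0,0],
  ],
  claw=1,
)

```text
time_s: 14.2
tcp_pos: [0.4839, -0.0511, 0.4256]
ee_rot: [-69.9, 90.0, -116.2]
force: [0.3, 0.6, -0.6]
finger_gap: 0.0917
```

```bash
sed -i 's/d=(j-ja+90)%180-90/d=(j-ja+180)%360-180/' plan.py; python3 plan.py .478 -.311 .26 -93.9
```

```text
t 14.2 grasp [ 0.4839 -0.0512  0.2546] down [-3.e-04 -6.e-04 -1.e+00] jaw -46.26 q [ -6.2   6.5 108.7  -0.   64.8  40.1] F [ 0.3  0.6 -0.6] gap 0.0917
shift [-0.0132 -0.46    0.4593] turn [1.323e-01 1.000e-04 1.000e-04] deg -47.6
```

>>> apply_moves(
  increments=[
    [-0.013,-0.07,0.07,0.022,0,0],
    [-0.013,-0.14,0.14,0.044,0,0],
    [-0.013,-0.21,0.21,0.066,0,0],
    [-0.013,-0.28,0.28,0.088,0,0],
    [-0.013,-0.35,0.35,0.11,0,0],
    [-0.013,-0.41,0.41,0.125,0,0],
    [-0.013,-0.45,0.45,0.132,0,0],
    [-0.013,-0.46,0.46,0.132,0,0],
    [-0.013,-0.46,0.46,0.132,0,0],
    [-0.013,-0.46,0.46,0.132,0,0],
  ],
)

```text
time_s: 15.2
tcp_pos: [0.4797, -0.3079, 0.4308]
ee_rot: [-141.2, 89.9, 125.4]
force: [0.6, 0.7, -0.1]
finger_gap: 0.0916
```

```bash
python3 plan.py .478 -.311 .153 -93.9; python3 -c "
from h import *
c=snap('wrist','w3');q=cloud(c).reshape(-1,3)
k=q[(q[:,2]>.155)&(q[:,2]<.18)&(abs(q[:,0]-.478)<.1)&(abs(q[:,1]+.311)<.03)]
print(len(k),k.mean(0),cv2.minAreaRect(k[:,:2].astype(np.float32)))
c=snap('top','t3')"
```

```text
t 15.2 grasp [ 0.4796 -0.3078  0.2598] down [-5.e-04  7.e-04 -1.e+00] jaw -93.47 q [-32.9  14.   98.8   0.   67.3  60.6] F [ 0.6  0.7 -0.1] gap 0.0916
shift [ 0.2669 -0.0036  0.0082] turn [ 0.0012 -0.0001  0.0001] deg -0.4
4847 [ 0.4863973  -0.31390353  0.16483326] ((0.47898924350738525, -0.31347039341926575), (0.014026105403900146, 0.1623525470495224), 85.79706573486328)
```

View pics/w3.png

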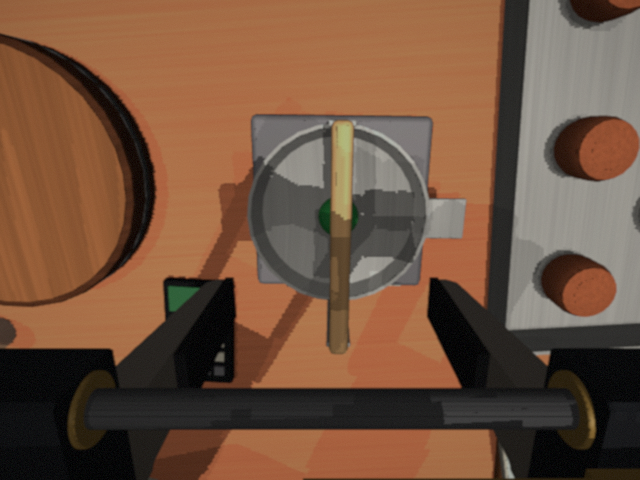

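The bar is centred between the fingers at (341,215), with the lime under it at (339,215). I'll correct about 4 mm along the jaws and descend.

>>> apply_moves(
  increments=[
    [0.03,-0.001,0.006,0.001,0,0],
    [0.07,-0.001,0.012,0.002,0,0],
    [0.11,-0.001,0.013,0.002,0,0],
    [0.15,-0.001,0.013,0.002,0,0],
    [0.19,-0.001,0.013,0.002,0,0],
    [0.225,-0.001,0.013,0.002,0,0],
    [0.25,-0.001,0.013,0.002,0,0],
    [0.262,-0.001,0.013,0.002,0,0],
    [0.267,-0.001,0.013,0.002,0,0],
    [0.267,-0.001,0.013,0.002,0,0],
  ],
)

```text
time_s: 16.3
tcp_pos: [0.4791, -0.3139, 0.3244]
ee_rot: [59.8, 90.0, -34.4]
force: [0.8, 0.4, 0.6]
finger_gap: 0.092
```

>>> apply_moves(
  increments=[
    [0,0,0,0,0,0],
    [0,0,0,0,0,0],
    [0,0,0,0,0,0],
    [0,0,0,0,0,0],
    [0,0,0,0,0,0],
    [0,0,0,0,0,0],
    [0,0,0,0,0,0],
    [0,0,0,0,0,0],
    [0,0,0,0,0,0],
    [0,0,0,0,0,0],
  ],
  claw=0.28,
  newtons=8,
)

```text
time_s: 17.3
tcp_pos: [0.479, -0.3139, 0.3243]
ee_rot: [113.9, 90.0, 19.6]
force: [0.4, 0.0, -0.6]
finger_gap: 0.0252
```

```bash
python3 plan.py .479 -.313 .153 -94.2; python3 -c "
from h import *
c=snap('wrist','w4')"
```

```text
t 17.3 grasp [ 0.479  -0.3139  0.1533] down [ 0.  0. -1.] jaw -94.26 q [-33.4  20.8 104.2   0.   55.   60.9] F [ 0.4  0.  -0.6] gap 0.0252
shift [ 0.0007 -0.0003 -0.0022] turn [-0.0002 -0.     -0.    ] deg 0.1
```

View pics/w4.png

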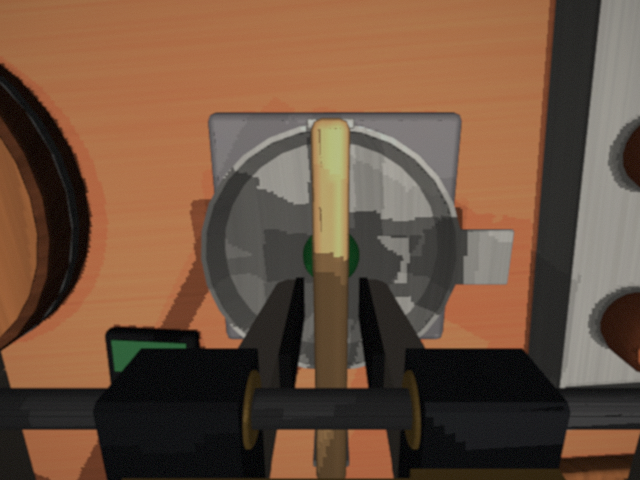

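The gaps on either side of the bar are equal (302–314 and 348–359). I'll close gently, then firm up the grip.

>>> apply_moves(
  increments=[
    [0,0,0,0,0,0],
    [0,0,0,0,0,0],
    [0,0,0,0,0,0],
    [0,0,0,0,0,0],
    [0,0,0,0,0,0],
    [0,0,0,0,0,0],
    [0,0,0,0,0,0],
    [0,0,0,0,0,0],
    [0,0,0,0,0,0],
    [0,0,0,0,0,0],
  ],
  claw=0,
  newtons=8,
)

```text
time_s: 18.35
tcp_pos: [0.479, -0.3139, 0.3242]
ee_rot: [-117.8, 90.0, 148.0]
force: [0.8, -0.2, -0.1]
finger_gap: 0.0141
```

>>> apply_moves(
  increments=[
    [0,0,0,0,0,0],
    [0,0,0,0,0,0],
    [0,0,0,0,0,0],
    [0,0,0,0,0,0],
    [0,0,0,0,0,0],
    [0,0,0,0,0,0],
    [0,0,0,0,0,0],
    [0,0,0,0,0,0],
    [0,0,0,0,0,0],
    [0,0,0,0,0,0],
  ],
  claw=0,
  newtons=35,
)

```text
time_s: 19.35
tcp_pos: [0.479, -0.3139, 0.3242]
ee_rot: [-83.4, 90.0, -177.7]
force: [0.5, 0.1, -2.8]
finger_gap: 0.0132
```

```bash
python3 plan.py; python3 -c "
f=lambda s:10*s**3-15*s**4+6*s**5
for n in(20,40,60):
  print(n,[round(f(i/n),4) for i in range(1,n+1)])"
```

```text
t 19.35 grasp [ 0.479  -0.3139  0.1532] down [-1.e-04 -0.e+00 -1.e+00] jaw -94.25 q [-33.4  20.8 104.3  -0.   55.   60.9] F [ 0.5  0.1 -2.8] gap 0.0132
20 [0.0012, 0.0086, 0.0266, 0.0579, 0.1035, 0.1631, 0.2352, 0.3174, 0.4069, 0.5, 0.5931, 0.6826, 0.7648, 0.8369, 0.8965, 0.9421, 0.9734, 0.9914, 0.9988, 1.0]
40 [0.0002, 0.0012, 0.0038, 0.0086, 0.0161, 0.0266, 0.0405, 0.0579, 0.0789, 0.1035, 0.1316, 0.1631, 0.1977, 0.2352, 0.2752, 0.3174, 0.3615, 0.4069, 0.4532, 0.5, 0.5468, 0.5931, 0.6385, 0.6826, 0.7248, 0.7648, 0.8023, 0.8369, 0.8684, 0.8965, 0.9211, 0.9421, 0.9595, 0.9734, 0.9839, 0.9914, 0.9962, 0.9988, 0.9998, 1.0]
60 [0.0, 0.0004, 0.0012, 0.0027, 0.0051, 0.0086, 0.0132, 0.0192, 0.0266, 0.0355, 0.0459, 0.0579, 0.0715, 0.0867, 0.1035, 0.1219, 0.1417, 0.1631, 0.1858, 0.2099, 0.2352, 0.2616, 0.2891, 0.3174, 0.3466, 0.3765, 0.4069, 0.4377, 0.4688, 0.5, 0.5312, 0.5623, 0.5931, 0.6235, 0.6534, 0.6826, 0.7109, 0.7384, 0.7648, 0.7901, 0.8142, 0.8369, 0.8583, 0.8781, 0.8965, 0.9133, 0.9285, 0.9421, 0.9541, 0.9645, 0.9734, 0.9808, 0.9868, 0.9914, 0.9949, 0.9973, 0.9988, 0.9996, 1.0, 1.0]
```

>>> apply_moves(
  increments=[
    [-0.0003,0,0,0,0,0],
    [-0.002,0,0,0,0,0],
    [-0.006,0,0,0,0,0],
    [-0.0133,0,0,0,0,0],
    [-0.0238,0,0,0,0,0],
    [-0.0375,0,0,0,0,0],
    [-0.054,0,0,0,0,0],
    [-0.073,0,0,0,0,0],
    [-0.0936,0,0,0,0,0],
    [-0.115,0,0,0,0,0],
  ],
)

```text
time_s: 20.35
tcp_pos: [0.479, -0.3139, 0.3712]
ee_rot: [58.0, 90.0, -36.3]
force: [0.0, 0.7, -2.2]
finger_gap: 0.0136
```

>>> apply_moves(
  increments=[
    [-0.0214,0,0,0,0,0],
    [-0.042,0,0,0,0,0],
    [-0.061,0,0,0,0,0],
    [-0.0775,0,0,0,0,0],
    [-0.0912,0,0,0,0,0],
    [-0.1017,0,0,0,0,0],
    [-0.109,0,0,0,0,0],
    [-0.113,0,0,0,0,0],
    [-0.1147,0,0,0,0,0],
    [-0.115,0,0,0,0,0],
  ],
)

```text
time_s: 21.35
tcp_pos: [0.479, -0.3139, 0.4161]
ee_rot: [-118.3, 90.0, 147.5]
force: [-0.4, -0.0, -2.8]
finger_gap: 0.014
```

```bash
cat > p4.py <<'E'
# smooth translate+turn, K calls of 10 rows, tool-down idealised; rows printed per call
import sys
from h import *
x,y,z,j,K=map(float,sys.argv[1:6]);K=int(K)
s=telemetry.read_state();Rt=rot(s['ee_rot']);g=s['tcp_pos']+Rt[:,0]*.171
ja=np.degrees(np.arctan2(Rt[1,2],Rt[0,2]));d=(j-ja+180)%360-180;D=np.array([x,y,z])-g
f=lambda s:10*s**3-15*s**4+6*s**5
print('D',D.round(4),'turn',round(d,2))
for k in range(K):
    f0=f(k/K);k0=np.radians(ja+d*f0);Z=np.array([np.cos(k0),np.sin(k0),0]);X=np.array([0,0,-1.]);T=np.stack([X,np.cross(Z,X),Z],1)
    print([[float(v) for v in (T.T@D*(f((k+i/10)/K)-f0)/.4).round(4)]+[round(-d*(f((k+i/10)/K)-f0)/360,4),0,0] for i in range(1,11)])
E
python3 plan.py; python3 p4.py .5245 .006 .245 -4.2 5
python3 -c "
from h import *
c=snap('scene','s5');cv2.imwrite('pics/s5c.png',cv2.resize(c['pixels'][60:300,180:460,::-1],None,fx=2.5,fy=2.5))"
```

```text
t 21.35 grasp [ 0.4789 -0.3138  0.2451] down [-3.e-04  2.e-04 -1.e+00] jaw -94.26 q [-33.4  15.   99.4  -0.   65.6  60.9] F [-0.4 -0.  -2.8] gap 0.014
D [ 4.560e-02  3.198e-01 -1.000e-04] turn 90.06
[[0.0, 0.0, -0.0001, np.float64(-0.0), 0, 0], [0.0, 0.0, -0.0005, np.float64(-0.0002), 0, 0], [0.0, 0.0001, -0.0016, np.float64(-0.0005), 0, 0], [0.0, 0.0002, -0.0036, np.float64(-0.0011), 0, 0], [0.0, 0.0005, -0.0069, np.float64(-0.0021), 0, 0], [0.0, 0.0008, -0.0115, np.float64(-0.0036), 0, 0], [0.0, 0.0012, -0.0177, np.float64(-0.0055), 0, 0], [0.0, 0.0017, -0.0256, np.float64(-0.0079), 0, 0], [0.0, 0.0024, -0.0352, np.float64(-0.0109), 0, 0], [0.0, 0.0031, -0.0467, np.float64(-0.0145), 0, 0]]
[[0.0, 0.0021, -0.0132, np.float64(-0.0041), 0, 0], [0.0, 0.0045, -0.0282, np.float64(-0.0088), 0, 0], [0.0, 0.0072, -0.045, np.float64(-0.0141), 0, 0], [0.0, 0.0101, -0.0636, np.float64(-0.0199), 0, 0], [0.0, 0.0134, -0.0839, np.float64(-0.0263), 0, 0], [0.0, 0.0169, -0.1058, np.float64(-0.0332), 0, 0], [0.0001, 0.0206, -0.1291, np.float64(-0.0405), 0, 0], [0.0001, 0.0246, -0.1539, np.float64(-0
[... 976 characters left out ...]
0685, np.float64(-0.0508), 0, 0], [0.0001, 0.1645, -0.0756, np.float64(-0.0561), 0, 0], [0.0001, 0.1783, -0.082, np.float64(-0.0608), 0, 0], [0.0001, 0.1904, -0.0875, np.float64(-0.0649), 0, 0]]
[[0.0, 0.0115, -0.0003, np.float64(-0.0036), 0, 0], [0.0, 0.0211, -0.0005, np.float64(-0.0065), 0, 0], [0.0, 0.029, -0.0007, np.float64(-0.009), 0, 0], [0.0, 0.0352, -0.0008, np.float64(-0.0109), 0, 0], [0.0, 0.0399, -0.0009, np.float64(-0.0123), 0, 0], [0.0, 0.0431, -0.001, np.float64(-0.0134), 0, 0], [0.0, 0.0452, -0.001, np.float64(-0.014), 0, 0], [0.0, 0.0463, -0.0011, np.float64(-0.0143), 0, 0], [0.0, 0.0467, -0.0011, np.float64(-0.0145), 0, 0], [0.0, 0.0468, -0.0011, np.float64(-0.0145), 0, 0]]
```

View pics/s5c.png

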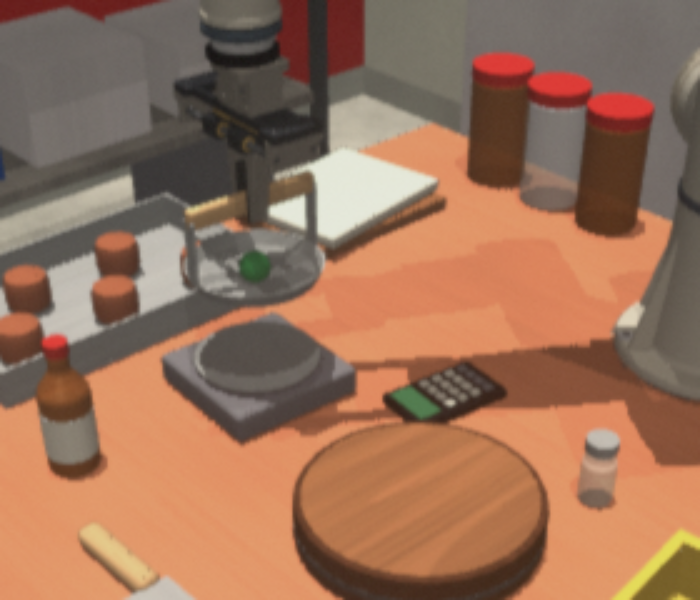

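The dish is held with the lime in the middle at (256,266), the block is clear and the dish has left the scale pan. Next is the smooth 5 s carry with the quarter turn.

>>> apply_moves(
  increments=[
    [0,0,-0.0001,0,0,0],
    [0,0,-0.0005,-0.0002,0,0],
    [0,0.0001,-0.0016,-0.0005,0,0],
    [0,0.0002,-0.0036,-0.0011,0,0],
    [0,0.0005,-0.0069,-0.0021,0,0],
    [0,0.0008,-0.0115,-0.0036,0,0],
    [0,0.0012,-0.0177,-0.0055,0,0],
    [0,0.0017,-0.0256,-0.0079,0,0],
    [0,0.0024,-0.0352,-0.0109,0,0],
    [0,0.0031,-0.0467,-0.0145,0,0],
  ],
)

```text
time_s: 22.4
tcp_pos: [0.4817, -0.295, 0.4163]
ee_rot: [92.4, 90.0, 3.5]
force: [0.7, -0.2, -2.1]
finger_gap: 0.0135
```

>>> apply_moves(
  increments=[
    [0,0.0021,-0.0132,-0.0041,0,0],
    [0,0.0045,-0.0282,-0.0088,0,0],
    [0,0.0072,-0.045,-0.0141,0,0],
    [0,0.0101,-0.0636,-0.0199,0,0],
    [0,0.0134,-0.0839,-0.0263,0,0],
    [0,0.0169,-0.1058,-0.0332,0,0],
    [0,0.0206,-0.1291,-0.0405,0,0],
    [0,0.0246,-0.1539,-0.0483,0,0],
    [0,0.0287,-0.1799,-0.0564,0,0],
    [0,0.033,-0.207,-0.0649,0,0],
  ],
)

```text
time_s: 23.4
tcp_pos: [0.4935, -0.2114, 0.4163]
ee_rot: [80.7, 90.0, 15.3]
force: [-0.0, 1.0, -2.0]
finger_gap: 0.0141
```

>>> apply_moves(
  increments=[
    [0,0.0152,-0.0239,-0.0088,0,0],
    [0,0.0308,-0.0485,-0.0178,0,0],
    [0,0.0467,-0.0735,-0.027,0,0],
    [0,0.0629,-0.0989,-0.0363,0,0],
    [0,0.0791,-0.1244,-0.0457,0,0],
    [0,0.0953,-0.15,-0.055,0,0],
    [0,0.1114,-0.1753,-0.0643,0,0],
    [0,0.1274,-0.2004,-0.0735,0,0],
    [0,0.143,-0.2249,-0.0826,0,0],
    [0,0.1582,-0.2489,-0.0913,0,0],
  ],
)

```text
time_s: 24.4
tcp_pos: [0.5101, -0.0945, 0.4163]
ee_rot: [69.8, 90.0, 37.2]
force: [-0.2, 0.2, -2.1]
finger_gap: 0.0139
```

>>> apply_moves(
  increments=[
    [0,0.0249,-0.0114,-0.0085,0,0],
    [0,0.0488,-0.0224,-0.0166,0,0],
    [0,0.0716,-0.0329,-0.0244,0,0],
    [0,0.0931,-0.0428,-0.0317,0,0],
    [0,0.1133,-0.0521,-0.0386,0,0],
    [0,0.1319,-0.0606,-0.045,0,0],
    [0,0.149,-0.0685,-0.0508,0,0],
    [0,0.1645,-0.0756,-0.0561,0,0],
    [0,0.1783,-0.082,-0.0608,0,0],
    [0,0.1904,-0.0875,-0.0649,0,0],
  ],
)

```text
time_s: 25.4
tcp_pos: [0.522, -0.0121, 0.4163]
ee_rot: [-134.7, 90.0, -144.0]
force: [0.9, -0.2, -2.1]
finger_gap: 0.014
```

>>> apply_moves(
  increments=[
    [0,0.0115,-0.0003,-0.0036,0,0],
    [0,0.0211,-0.0005,-0.0065,0,0],
    [0,0.029,-0.0007,-0.009,0,0],
    [0,0.0352,-0.0008,-0.0109,0,0],
    [0,0.0399,-0.0009,-0.0123,0,0],
    [0,0.0431,-0.001,-0.0134,0,0],
    [0,0.0452,-0.001,-0.014,0,0],
    [0,0.0463,-0.0011,-0.0143,0,0],
    [0,0.0467,-0.0011,-0.0145,0,0],
    [0,0.0468,-0.0011,-0.0145,0,0],
  ],
)

```text
time_s: 26.4
tcp_pos: [0.5246, 0.0059, 0.4163]
ee_rot: [-179.9, 90.0, 175.8]
force: [-0.2, 0.2, -2.8]
finger_gap: 0.0141
```

```bash
python3 plan.py .5245 .006 .245 -4.2; python3 -c "
from h import *
c=snap('scene','s6');cv2.imwrite('pics/s6c.png',cv2.resize(c['pixels'][120:400,200:540,::-1],None,fx=2.1,fy=2.1))
c=snap('top','t6');c2=snap('wrist','w6')
for nm,c in(('top',c),('wrist',c2)):
  q=cloud(c).reshape(-1,3);n=(abs(q[:,0]-.55)<.15)&(abs(q[:,1]-.006)<.1)
  for l,a,b in(('rim',.163,.176),('bar',.24,.262)):
    k=q[n&(q[:,2]>a)&(q[:,2]<b)]
    if len(k)>5: print(nm,l,len(k),cv2.minAreaRect(k[:,:2].astype(np.float32)))
"
```

```text
t 26.4 grasp [0.5246 0.0059 0.2453] down [-0.  0. -1.] jaw -4.22 q [  0.5  10.6 105.1   0.   64.3   4.7] F [-0.2  0.2 -2.8] gap 0.0141
shift [ 0.0007  0.0002 -0.0002] turn [-0.0001 -0.      0.    ] deg 0.0
top rim 251 ((0.5024548768997192, 0.006072044372558594), (0.11229587346315384, 0.15863251686096191), 5.449042320251465)
top bar 263 ((0.5237604975700378, 0.00698581337928772), (0.16313005983829498, 0.017810266464948654), 85.74681091308594)
wrist rim 11427 ((0.5327422618865967, 0.011211365461349487), (0.1792251318693161, 0.158879816532135), 31.660655975341797)
wrist bar 12919 ((0.5232341885566711, 0.00619594007730484), (0.163987398147583, 0.04316927120089531), 77.57196807861328)
```

View pics/s6c.png

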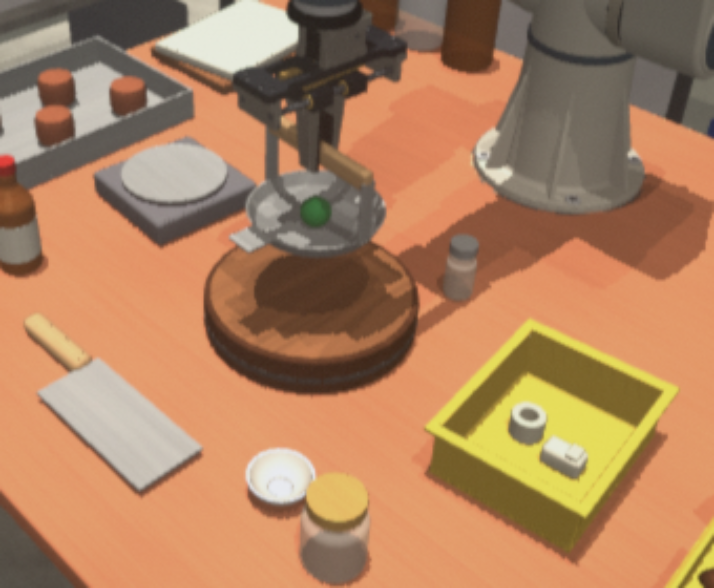

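View pics/t6.png

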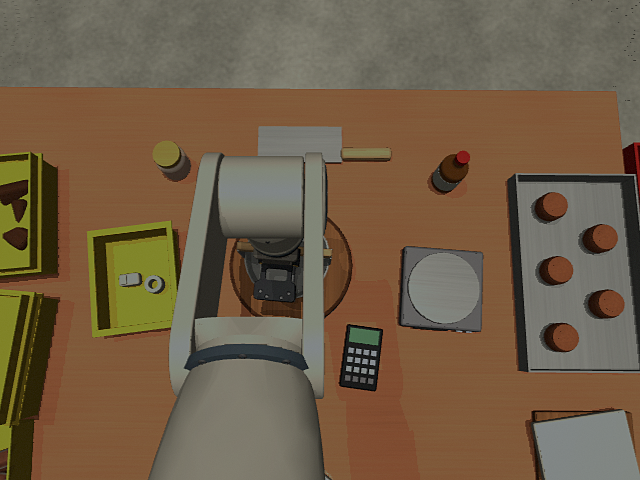

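Both offcuts are in the tub at (155,285) and (130,280). The dish hangs over the block with its tab pointing +x, the lime is in the middle, and the bystanders haven't moved. I'll hold for a second, check that the dish is level, and hand in.

>>> apply_moves(
  increments=[
    [0,0,0,0,0,0],
    [0,0,0,0,0,0],
    [0,0,0,0,0,0],
    [0,0,0,0,0,0],
    [0,0,0,0,0,0],
    [0,0,0,0,0,0],
    [0,0,0,0,0,0],
    [0,0,0,0,0,0],
    [0,0,0,0,0,0],
    [0,0,0,0,0,0],
  ],
)

```text
time_s: 27.55
tcp_pos: [0.5246, 0.006, 0.4163]
ee_rot: [-102.6, 90.0, -106.8]
force: [-0.9, 0.3, -2.6]
finger_gap: 0.0139
```

```bash
python3 -c "
from h import *
c=snap('wrist','w7');q=cloud(c).reshape(-1,3)
def tilt(l,k):
  A=np.c_[k[:,:2]-k[:,:2].mean(0),np.ones(len(k))];w=np.ones(len(k),bool)
  for _ in range(4):
    s=np.linalg.lstsq(A[w],k[w,2],rcond=None)[0];w=abs(A@s-k[:,2])<.002
  print(l,w.sum(),np.degrees(np.arctan(s[:2])).round(2),s[2].round(4))
r=np.hypot(q[:,0]-.5246,q[:,1]-.006)
tilt('rim',q[(abs(r-.079)<.004)&(abs(q[:,2]-.168)<.012)])
k=q[(abs(q[:,0]-.5246)<.02)&(abs(q[:,1]-.006)<.085)&(abs(q[:,2]-.257)<.004)]
for a,b in((-.08,-.03),(.035,.09)):
  m=(k[:,1]>a)&(k[:,1]<b);print('bar end',m.sum(),np.median(k[m],0) if m.any() else '')
k=q[(abs(q[:,0]-.626)<.015)&(abs(q[:,1]+.001)<.03)&(abs(q[:,2]-.168)<.02)]
if len(k):print('tab',len(k),np.median(k,0))
"; python3 plan.py
```

```text
rim 4752 [-0.02  0.14] 0.1702
bar end 1444 [ 0.52005935 -0.05579752  0.25712644]
bar end 5352 [0.52874408 0.06281223 0.25712928]
tab 2158 [6.22806224e-01 1.24184585e-04 1.70395451e-01]
t 27.6 grasp [0.5246 0.006  0.2453] down [ 0. -0. -1.] jaw -4.22 q [  0.5  10.6 105.1  -0.   64.3   4.7] F [-0.6 -0.3 -2.6] gap 0.0137
```

The dish is level to within 0.2°, so I'm handing in.

```bash
python3 -c "
from rig import manip
print(manip.sign_off())"
```

```text
the job is handed in; nothing more can be done
None
```

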